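# Index the sample carousel of a calorimeter and call for loading

### The job

On the white sample changer, gently push the upright orange tab round its circle, without gripping it, until it points at the green dot, then press the red key fully down and let it come up again. Do not press the key before the tab points at the green dot, and leave the steel vessel, the small steel cup and the brown jar where they stand.

Things in the scene. Friction and masses are not known exactly. Their poses are not given: they have to be found in the camera images.
- axis (a point): The carousel's upright turning axis, at the deck of the white sample changer. The changer is a fixed box 300 x 400 mm, 50 mm high, with a red stripe round its foot. The axes are the changer's: x along its short side, away from the robot at yaw 0, y along its long side, z up. The deck reaches from x = -150 to 150 and y = -150 to 250 mm from this point. A dark post, 14 mm wide and 22 mm high, stands on the deck at x = -98, y = 0 as the carousel's stop.
- carousel: Aluminium disc, 170 mm wide, top 20 mm above the deck; six fixed cups 53 mm from the axis rise 10 mm more. Origin on its axis at deck height, x axis the way the orange tab points, z up. Its angle is that of the tab from the changer's +x, counter-clockwise from above; stops at -3.0 and 3.0 rad (dark post). Dry friction, about 1.5 N at the tab, no springs: it stays where left.
- pointer (a point): The outer edge of the orange tab, 108 mm from the axis and 31 mm above the deck, half-way up the tab. Its x axis points outwards from the carousel's axis, the way the tab points; z up. The tab is an upright fin on the disc's rim, 8 mm thick across, reaching from 76 to 108 mm from the axis and from 6 to 56 mm above the deck, so it stands 36 mm proud of the disc. Either flat side may be pushed.
- green_dot (a point): Centre of the flat green dot, 26 mm across, on the deck, 126 mm from the carousel's axis. The four dots (green, yellow, blue, black) lie at carousel angles -1.8, -0.9, 0.9 and 1.8 rad; which colour is where changes.
- yellow_dot (a point): Centre of the flat yellow dot, 26 mm across, on the deck, 126 mm from the carousel's axis. The four dots (green, yellow, blue, black) lie at carousel angles -1.8, -0.9, 0.9 and 1.8 rad; which colour is where changes.
- blue_dot (a point): Centre of the flat blue dot, 26 mm across, on the deck, 126 mm from the carousel's axis. The four dots (green, yellow, blue, black) lie at carousel angles -1.8, -0.9, 0.9 and 1.8 rad; which colour is where changes.
- black_dot (a point): Centre of the flat black dot, 26 mm across, on the deck, 126 mm from the carousel's axis. The four dots (green, yellow, blue, black) lie at carousel angles -1.8, -0.9, 0.9 and 1.8 rad; which colour is where changes.
- load_key_top (a point): Middle of the top of the red round key, 34 mm across, standing in a black housing on the deck, 190 mm along the changer's y and -20 mm along its x from the carousel's axis. It is pressed straight down.
- load_key (a joint): How far the red key is pressed, m: 0 up, 0.006 fully down. A spring brings it up again; fully down takes 5 N.
- vessel_mid (a point): Loose steel vessel standing on the bench beside the changer, 73 mm wide, 122 mm high with its knob; the point lies on its axis, 55 mm up; z along its axis.
- cup_mid (a point): Loose small steel cup on the deck's far corner, 28 mm wide, 22 mm high; the point is its centre; z along its axis.
- bottle_mid (a point): Loose brown glass jar on the bench beyond the key, 52 mm wide, 100 mm high; the point is its centre; z along its axis.

How it is judged:
By the outcome, as a careful person would: the job done as asked, in the order asked, and still so for the second after the job is handed in, with the robot touching nothing.
It also fails if it takes over 64 s, if anything falls off the work surface, if the arm or the gripper's body presses on something with over 40 N, if the wrist force passes 120 N, or if a joint passes its speed limit or range.

### The arm

A 7-joint arm with a two-finger parallel gripper is mounted at the origin on the work surface. World frame = base frame: x ahead of the robot, y to its left, z up, the work surface at z = 0. Lengths are in m, angles in rad, forces in N, time in s.
With the tool pointing down it reaches from about 0.4 to 0.85 m from the base axis. Payload 4.5 kg.
Tool frame: the origin (TCP) lies midway between the tips of the shut fingers; the grasp point (between the pads) lies 19 mm behind it; z points along the fingers, y is the line along which they close (so a half turn about z gives the same grasp; the last joint's range is limited). The gripper opens to 88 mm and grips with 3 to 60 N. Pads are 18 mm wide; open, the fingers measure 123 mm over their backs; the gripper's body (75 mm by 187 mm) begins 45 mm behind the grasp point.
Start: joints at [1.214, 0.689, -0.195, 1.565, 0.157, 0.902, -0.215], TCP at [0.238, -0.578, 0.239] pointing down, gripper open.
Joint ranges: [-3.01, 3.01], [-0.46, 2.08], [-1.47, 1.51], [0.13, 2.56], [-1, 4.14], [0.04, 2.09], [-2.66, 2.66]. Speed limits (rad/s): [2.57, 2.57, 3.14, 3.14, 3.14, 3.14, 3.14].

### API

Orientations are given as a unit quaternion [x, y, z, w].
In Python, from plant import r gives the robot as it stands.
- The arm moves only by the tool carry_out, never from a script. Its argument "plan" is a list of rows, each an object with "rot": the turn, a rotation vector about the tool's x, y, z in rad, a list of three; "xyz": the shift along the tool's x, y, z in m, a list of three; "grip": the closure in counts, from 0 (fully open) to 255 (shut). In form: [{"rot": [wx, wy, wz], "xyz": [dx, dy, dz], "grip": grip}, ...]. A call has 1 to 8 rows; each row is the pose to reach, as a shift and turn from the pose commanded when the call began, along the tool's axes at that moment; what a row does not reach only later rows make up. A row lasts 1/12 s, in which the tool goes at most 41.7 mm and 7.16 degrees, less where a joint would pass 70% of its speed; a pose out of reach is approached as far as the arm can. A call with a gripper value outside its range is refused whole. The fingers move at their own pace and stop on an object; "squeeze" is the grip in N (left out, the last holds). Time passes only in rows, so rows that repeat a pose let the fingers close. It gives the time, the measured TCP pose, the force, the opening and the grip force at its end, in the units of the state.
- r.get_state(): the state, without advancing time (a new reading comes with each control period).
- r.snapshot(name): name is "side" or "top" or "wrist"; returns the picture (400x640x3 uint8, red, green, blue); there is no depth.
- r.camera_params(name): a dict with "fx", "fy", "cx", "cy" (pixels), "distortion" ([k1, k2, p1, p2, k3] as OpenCV has them; the pictures are not rectified), "position" and "attitude" of the camera in the world; the wrist camera has in their place "hand_eye" (4x4, takes a point from camera to tool coordinates, whose origin is the TCP and whose axes are the flange's). Camera axes: x right, y down, z forward; pixel columns grow to the right and rows downward; lengths in m; the calibration is good to about 2 mm. A picture is of the moment at which its call begins: read the wrist's pose just before it. camera_params takes no time and is no camera call.
- r.finish_job(): hands the job in; it is judged then, once.
The state is a dict: "clock": time; "q": joint angles; "qd": joint speeds; "joint_torque": joint torques, N m; "tool_pos": TCP position; "eef_rot": TCP orientation; "contact_force": force on the tool from outside, world axes, zero at the start; "moment": the same for the moment, N m; "opening": opening from 0.0 (shut) to 1.0 (fully open); "finger_force": force on a finger pad.
Only numpy, scipy, OpenCV 4.12 (cv2) and the standard library are available. Lean on these libraries where they do the work, as an engineer would, in place of code of your own. Each camera call takes 0.05 s, during which the arm holds its last target. There are 200 camera calls.

## Working session

There is one attempt and no reset: what is moved stays moved. The work goes in short steps, Python scripts to look and compute and a tool call to move; the robot and the scene stay as the last step left them, time stands still between calls to the robot, and variables do not carry over. Pictures are saved under pics/ and viewed, at most 10 in all, crops included, and the job is handed in when it is done.

Besides the shell and the picture viewer there is one more tool, called after "Emit:" as name(argument=value, ...), one argument or row to a line, values as JSON. carry_out: Moves the arm, as the interface text tells. Its arguments: {"type":"object","properties":{"plan":{"type":"array"},"squeeze":{"type":"number"}},"required":["plan"]}

```bash
mkdir -p pics; ls; python3 - <<'E'
from plant import r
import cv2,numpy as np
s=r.get_state();print(s)
for n in("top","side"):
    cv2.imwrite(f"pics/{n}0.png",r.snapshot(n)[:,:,::-1]);print(n,r.camera_params(n))
print(r.camera_params("wrist"))
E
```

```text
pics
{'clock': 0.0, 'q': array([ 1.21382157,  0.68997496, -0.19450028,  1.56639704,  0.15730784,
        0.90250382, -0.21508941]), 'qd': array([ 1.08728792e-03, -2.17955787e-03,  2.53616108e-03,  1.64435407e-03,
        7.77197946e-05, -8.13015231e-04, -2.64607047e-04]), 'joint_torque': array([ 6.81671263e-04, -5.27562654e+01, -1.26687381e+00, -1.53427863e+01,
       -5.28079038e-02,  6.48696223e-03,  1.39254039e-04]), 'tool_pos': array([ 0.23775602, -0.57729401,  0.2379012 ]), 'eef_rot': array([ 9.80962795e-01,  1.94193463e-01, -2.59559081e-04, -9.09231643e-04]), 'contact_force': array([0.06401213, 0.69937073, 0.12287703]), 'moment': array([ 0.02004026, -0.06075685,  0.01545071]), 'finger_force': 0.0, 'opening': 0.9966168337837495}
top {'fx': 451.66773371497, 'fy': 451.66773371497, 'cx': 318.2232319137422, 'cy': 199.172603549697, 'distortion': array([-0.07056567,  0.        ,  0.        ,  0.        ,  0.        ]), 'position': array([0.54804075, 0.04345368, 1.09066529]), 'attitude': array([-0.69585337,  0.717777  , -0.01911048,  0.01480085])}
side {'fx': 406.91933559279784, 'fy': 406.91933559279784, 'cx': 316.99784466275025, 'cy': 197.23413489353817, 'distortion': array([-0.05873009,  0.        ,  0.        ,  0.        ,  0.        ]), 'position': array([ 0.26530217, -0.51208037,  0.8720585 ]), 'attitude': array([ 0.90960455, -0.25253789,  0.08447356, -0.31891753])}
{'fx': 303.09861118954717, 'fy': 303.09861118954717, 'cx': 316.2699371986144, 'cy': 203.0678774415797, 'distortion': array([-0.05351812,  0.        ,  0.        ,  0.        ,  0.        ]), 'hand_eye': array([[-9.73823614e-04, -9.62501174e-01, -2.71275767e-01,
         7.09463017e-02],
       [ 9.99999058e-01, -1.19974638e-03,  6.66976657e-04,
         8.94545154e-04],
       [-9.67427935e-04, -2.71274862e-01,  9.62501436e-01,
        -1.46107499e-01],
       [ 0.00000000e+00,  0.00000000e+00,  0.00000000e+00,
         1.00000000e+00]])}
```

View pics/top0.png

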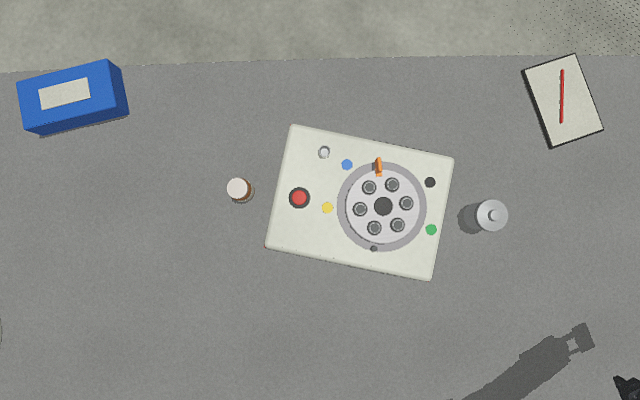

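View pics/side0.png

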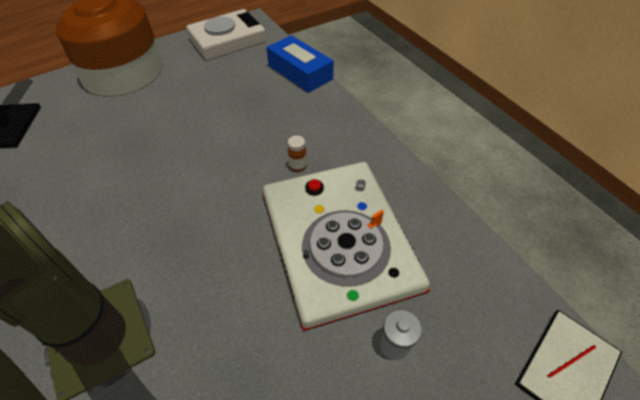

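The top view shows the changer with the axis at (383,207), tab near (379,165), green dot (431,230), black (430,182), blue (347,164), yellow (327,207), key (299,198) and vessel (492,215). The side view agrees. The tab therefore has to go clockwise, past black, to green.

```bash
cat > h.py <<'E'
from plant import r
import cv2,numpy as np
from scipy.spatial.transform import Rotation as R
from scipy.optimize import least_squares
def cam(n):
    p=r.camera_params(n);K=np.array([[p['fx'],0,p['cx']],[0,p['fy'],p['cy']],[0,0,1]])
    return K,p['distortion'],R.from_quat(p['attitude']).as_matrix(),p['position']
def proj(n,P):
    K,d,A,t=cam(n);rv=cv2.Rodrigues(A.T)[0]
    return cv2.projectPoints(np.atleast_2d(P).astype(float),rv,-A.T@t,K,d)[0][:,0]
def blob(im,lo,hi,box):
    x0,y0,x1,y1=box;h=cv2.cvtColor(np.ascontiguousarray(im[y0:y1,x0:x1]),cv2.COLOR_RGB2HSV)
    m=cv2.inRange(h,lo,hi);v,u=np.nonzero(m);return np.array([u.mean()+x0,v.mean()+y0]),len(u)
def world(c,P):
    x,y,a=c;P=np.atleast_2d(P);return np.c_[x+P[:,0]*np.cos(a)-P[:,1]*np.sin(a),y+P[:,0]*np.sin(a)+P[:,1]*np.cos(a),0.05+P[:,2]]
def pol(rad,a,z=0): return [rad*np.cos(a),rad*np.sin(a),z]
E
python3 - <<'E'
from h import *
col=dict(green=((50,100,50),(80,255,255),-1.8),blue=((100,100,80),(125,255,255),.9),yellow=((20,100,80),(35,255,255),1.8),black=((0,0,0),(180,255,70),-.9))
boxes={"top":dict(green=(422,221,440,239),blue=(338,155,356,173),yellow=(318,199,336,216),black=(422,174,440,191)),
"side":dict(green=(343,286,363,306),blue=(353,199,370,213),yellow=(310,202,328,217),black=(385,264,403,281))}
obs={}
for n in("top","side"):
    im=cv2.imread(f"pics/{n}0.png")[:,:,::-1]
    for k,(lo,hi,a) in col.items(): obs[n,k]=blob(im,lo,hi,boxes[n][k]);print(n,k,obs[n,k])
P={k:pol(.126,v[2]) for k,v in col.items()}
for ns in(("top",),("side",),("top","side")):
    f=lambda c:np.concatenate([(proj(n,world(c,P[k]))[0]-obs[n,k][0]) for n in ns for k in col])
    s=least_squares(f,[.55,-.1,-.15]);print(ns,s.x,np.round(s.fun,1))
c=s.x;np.save("c.npy",c)
for n,b in(("top",(370,150,390,180)),("side",(365,205,388,232))):
    im=cv2.imread(f"pics/{n}0.png")[:,:,::-1];o=blob(im,(5,150,120),(16,255,255),b);print(n,o)
    g=least_squares(lambda a:proj(n,world(c,pol(.092,a[0],.036 if n=="side" else .045)))[0]-o[0],[.2]);print("tab",g.x,g.fun)
print("key",world(c,[-.02,.19,.03]),"axis",world(c,[0,0,0]))
# vessel: top knob in top view
K,d,A,t=cam("top")
for nm,uv,z in(("vessel",(493,215),.122),("jar",(237,188),.1),("cup",(324,152),.072)):
    w=cv2.undistortPoints(np.array([[uv]],float),K,d)[0,0];v=A@np.r_[w,1];print(nm,t+v*(z-t[2])/v[2])
E
```

```text
top green (array([430.8       , 229.02352941]), 85)
top blue (array([346.45783133, 164.04819277]), 83)
top yellow (array([326.83870968, 207.20430108]), 93)
top black (array([431.08333333, 181.        ]), 12)
side green (array([352.27272727, 294.80681818]), 88)
side blue (array([361.85454545, 205.76363636]), 55)
side yellow (array([318.56521739, 208.53623188]), 69)
side black (array([393.27142857, 272.17142857]), 70)
('top',) [ 0.5780585  -0.11004862 -0.23740834] [ 0.3 -0.3  0.4 -0.   0.5 -0.2 -1.2  0.5]
('side',) [ 0.57951641 -0.10725438 -0.23983908] [ 0.  -0.  -0.1  0.   0.2  0.1 -0.1 -0.1]
('top', 'side') [ 0.5786088  -0.10883273 -0.23844272] [-0.2 -0.5 -0.1 -0.3 -0.1 -0.4 -1.7  0.3  0.2  0.7 -0.1  0.6  0.1  0.7
  0.   0.6]
top (array([378.29113924, 166.87341772]), 79)
tab [0.35463141] [-0.43205803 -2.95832124]
side (array([376.18181818, 218.66666667]), 132)
tab [0.3367293] [ 0.52163723 -0.53419903]
key [[0.60405071 0.08051539 0.08      ]] axis [[ 0.5786088  -0.10883273  0.05      ]]
vessel [ 0.54832376 -0.34148023  0.122     ]
jar [0.62562904 0.21464197 0.1       ]
cup [0.70364513 0.02002727 0.072     ]
```

```bash
cat >> h.py <<'E'
def pose(th,z,gap=0.,rad=.100,half=.013):
    x,y,a=np.load("c.npy");p=th+a;e=np.array([np.cos(p),np.sin(p)]);t=np.array([-e[1],e[0]])
    q=np.array([x,y])+rad*e+(half+gap)*t;X=np.r_[t,0];Z=np.array([0,0,-1.])
    return np.r_[q,z],np.c_[X,np.cross(Z,X),Z]
def rel(T,base=None):
    s=r.get_state();p,M=base or (s['tool_pos'],R.from_quat(s['eef_rot']).as_matrix())
    return np.round(M.T@(T[0]-p),4),np.round(R.from_matrix(M.T@T[1]).as_rotvec(),3)
E
python3 -c "
from h import *
print(rel(pose(.345,.22,.03)))"
```

```text
(array([ 0.6017, -0.3165,  0.0184]), array([-2.000e-03, -1.000e-03, -1.286e+00]))
```

Emit:
carry_out(
  plan=[
    {"rot": [0,0,-0.12],"xyz": [0.035,-0.018,0],"grip": 255},
    {"rot": [0,0,-0.24],"xyz": [0.07,-0.037,0],"grip": 255},
    {"rot": [0,0,-0.36],"xyz": [0.105,-0.055,0],"grip": 255},
    {"rot": [0,0,-0.48],"xyz": [0.14,-0.074,0],"grip": 255},
    {"rot": [0,0,-0.6],"xyz": [0.175,-0.092,0],"grip": 255},
    {"rot": [0,0,-0.7],"xyz": [0.21,-0.11,0],"grip": 255},
    {"rot": [0,0,-0.8],"xyz": [0.245,-0.129,0],"grip": 255},
    {"rot": [0,0,-0.9],"xyz": [0.28,-0.147,0],"grip": 255},
  ],
  squeeze=10,
)

```text
clock: 0.77
tool_pos: [0.4416, -0.3336, 0.2386]
eef_rot: [0.797, 0.603, -0.0, -0.0]
contact_force: [0.7, -1.0, 0.5]
opening: 0.421
finger_force: 0.0
```

```bash
python3 -c "
from h import *
s=r.get_state();print(s['q'].round(2),s['clock'],s['tool_pos'],s['opening']);print(rel(pose(.345,.2,.03)))"
```

```text
[ 0.82  0.62 -0.43  1.78  0.34  0.82 -0.04] 0.7667 [ 0.44155446 -0.33358195  0.23855056] 0.4214512523566216
(array([0.3307, 0.1477, 0.0384]), array([-0.001, -0.   , -0.382]))
```

Emit:
carry_out(
  plan=[
    {"rot": [0,0,-0.06],"xyz": [0.038,0.017,0.005],"grip": 255},
    {"rot": [0,0,-0.12],"xyz": [0.076,0.034,0.01],"grip": 255},
    {"rot": [0,0,-0.18],"xyz": [0.114,0.051,0.015],"grip": 255},
    {"rot": [0,0,-0.24],"xyz": [0.152,0.068,0.02],"grip": 255},
    {"rot": [0,0,-0.3],"xyz": [0.19,0.085,0.025],"grip": 255},
    {"rot": [0,0,-0.36],"xyz": [0.228,0.102,0.03],"grip": 255},
    {"rot": [0,0,-0.38],"xyz": [0.266,0.119,0.035],"grip": 255},
    {"rot": [0,0,-0.38],"xyz": [0.3,0.134,0.038],"grip": 255},
  ],
)

```text
clock: 1.43
tool_pos: [0.6533, -0.0819, 0.1997]
eef_rot: [0.67, 0.742, -0.0, -0.001]
contact_force: [0.8, -0.2, -0.3]
opening: 0.008
finger_force: 0.0
```

```bash
python3 -c "
from h import *
s=r.get_state();print(s['q'].round(2),s['clock'],s['tool_pos'],s['opening']);print(rel(pose(.345,.16,.03)),rel(pose(.345,.086,.03)))"
```

```text
[ 0.3   0.81 -0.47  1.48  0.42  0.95 -0.19] 1.4333 [ 0.65332386 -0.08194416  0.19967481] 0.007537017372129525
(array([0.0243, 0.0228, 0.0397]), array([-0.001, -0.001, -0.005])) (array([0.0243, 0.0229, 0.1137]), array([-0.001, -0.001, -0.005]))
```

Emit:
carry_out(
  plan=[
    {"rot": [0,0,0],"xyz": [0.013,0.012,0],"grip": 255},
    {"rot": [0,0,0],"xyz": [0.024,0.023,0],"grip": 255},
    {"rot": [0,0,0],"xyz": [0.024,0.023,0.02],"grip": 255},
    {"rot": [0,0,0],"xyz": [0.024,0.023,0.045],"grip": 255},
    {"rot": [0,0,0],"xyz": [0.024,0.023,0.07],"grip": 255},
    {"rot": [0,0,0],"xyz": [0.024,0.023,0.095],"grip": 255},
    {"rot": [0,0,0],"xyz": [0.024,0.023,0.114],"grip": 255},
    {"rot": [0,0,0],"xyz": [0.024,0.023,0.114],"grip": 255},
  ],
)

```text
clock: 2.1
tool_pos: [0.6696, -0.0582, 0.0819]
eef_rot: [0.671, 0.742, -0.003, -0.003]
contact_force: [-0.4, -0.2, -0.0]
opening: 0.006
finger_force: 0.0
```

```bash
python3 -c "
from h import *
s=r.get_state();print(s['q'].round(2),s['clock'],s['tool_pos'],s['contact_force'])
cv2.imwrite('pics/w1.png',r.snapshot('wrist')[:,:,::-1])
b=None
for th in (.345,.2,.05,-.1,-.25,-.4): print(th,rel(pose(th,.086,0)))"
```

```text
[ 0.23  0.97 -0.41  1.5   0.49  0.78 -0.28] 2.1 [ 0.66957814 -0.05822968  0.08188288] [-0.41680791 -0.23738161 -0.03193666]
0.345 (array([-0.0277,  0.0027, -0.0017]), array([-0.005, -0.   , -0.006]))
0.2 (array([-0.0422,  0.0037, -0.0017]), array([-0.005,  0.   ,  0.139]))
0.05 (array([-0.0573,  0.0024, -0.0017]), array([-0.005,  0.001,  0.289]))
-0.1 (array([-0.072 , -0.0011, -0.0017]), array([-0.005,  0.001,  0.439]))
-0.25 (array([-0.086 , -0.0068, -0.0017]), array([-0.005,  0.001,  0.589]))
-0.4 (array([-0.099 , -0.0145, -0.0016]), array([-0.005,  0.002,  0.739]))
```

View pics/w1.png

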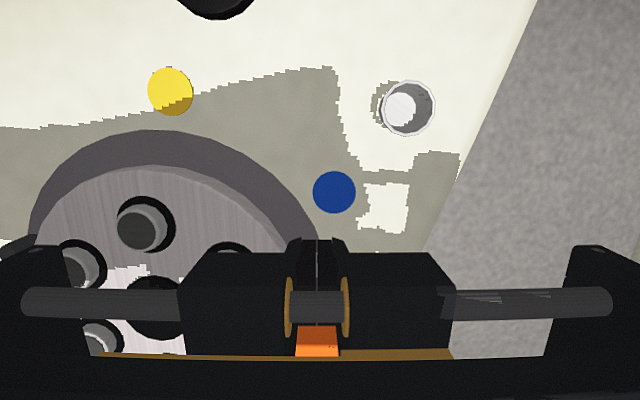

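The wrist view shows the orange tab centred at (318,340), directly behind the shut fingers at (316,260), with clear space between. I start pushing.

Emit:
carry_out(
  plan=[
    {"rot": [0,0,0],"xyz": [-0.007,0.001,-0.001],"grip": 255},
    {"rot": [0,0,0],"xyz": [-0.014,0.002,-0.002],"grip": 255},
    {"rot": [0,0,0],"xyz": [-0.02,0.003,-0.002],"grip": 255},
    {"rot": [0,0,0],"xyz": [-0.024,0.003,-0.002],"grip": 255},
    {"rot": [0,0,0.02],"xyz": [-0.028,0.003,-0.002],"grip": 255},
    {"rot": [0,0,0.05],"xyz": [-0.032,0.003,-0.002],"grip": 255},
    {"rot": [0,0,0.09],"xyz": [-0.037,0.0035,-0.002],"grip": 255},
    {"rot": [0,0,0.14],"xyz": [-0.042,0.0035,-0.002],"grip": 255},
  ],
)

```text
clock: 2.82
tool_pos: [0.6812, -0.0989, 0.0891]
eef_rot: [0.722, 0.692, 0.001, -0.0]
contact_force: [0.5, 1.9, 0.5]
opening: 0.008
finger_force: 0.8
```

```bash
cat > nx.py <<'E'
from h import *
import sys
s=r.get_state();print(s['clock'],s['tool_pos'],s['contact_force'].round(1),s['q'].round(2))
t0,t1=map(float,sys.argv[1:3])
for th in np.linspace(t0,t1,9)[1:]: a,b=rel(pose(th,.085,0));print(round(th,3),a,b)
E
python3 nx.py .2 -.16
```

```text
2.8167 [ 0.68119198 -0.0988607   0.08908016] [0.5 1.9 0.5] [ 0.27  0.97 -0.39  1.46  0.45  0.8  -0.32]
0.155 [-0.0054 -0.0016  0.0041] [ 0.001 -0.001  0.04 ]
0.11 [-0.01   -0.0013  0.0041] [ 0.001 -0.001  0.085]
0.065 [-0.0145 -0.0012  0.0041] [ 0.001 -0.001  0.13 ]
0.02 [-0.019  -0.0013  0.0041] [ 0.001 -0.001  0.175]
-0.025 [-0.0236 -0.0016  0.0041] [ 0.001 -0.001  0.22 ]
-0.07 [-0.0281 -0.0021  0.0041] [ 0.001 -0.001  0.265]
-0.115 [-0.0325 -0.0029  0.004 ] [ 0.    -0.001  0.31 ]
-0.16 [-0.037  -0.0038  0.004 ] [ 0.    -0.001  0.355]
```

Emit:
carry_out(
  plan=[
    {"rot": [0,0,0.04],"xyz": [-0.005,-0.001,0.001],"grip": 255},
    {"rot": [0,0,0.085],"xyz": [-0.0097,-0.001,0.002],"grip": 255},
    {"rot": [0,0,0.13],"xyz": [-0.0143,-0.001,0.003],"grip": 255},
    {"rot": [0,0,0.175],"xyz": [-0.019,-0.001,0.003],"grip": 255},
    {"rot": [0,0,0.22],"xyz": [-0.0236,-0.0015,0.003],"grip": 255},
    {"rot": [0,0,0.265],"xyz": [-0.028,-0.002,0.003],"grip": 255},
    {"rot": [0,0,0.31],"xyz": [-0.0325,-0.003,0.003],"grip": 255},
    {"rot": [0,0,0.355],"xyz": [-0.037,-0.004,0.003],"grip": 255},
  ],
)

```text
clock: 3.48
tool_pos: [0.6758, -0.1359, 0.0858]
eef_rot: [0.833, 0.553, 0.001, 0.0]
contact_force: [1.5, 1.5, -0.0]
opening: 0.004
finger_force: 0.9
```

```bash
python3 nx.py -.16 -.56
```

```text
3.4833 [ 0.67583061 -0.13594103  0.08581696] [ 1.5  1.5 -0. ] [ 0.28  0.97 -0.3   1.46  0.36  0.77 -0.55]
-0.21 [-0.0048  0.0004  0.0008] [ 0.001 -0.001  0.05 ]
-0.26 [-0.0098  0.0007  0.0008] [ 0.001 -0.001  0.1  ]
-0.31 [-0.0148  0.0007  0.0008] [ 0.001 -0.001  0.15 ]
-0.36 [-0.0199  0.0005  0.0008] [ 0.001 -0.001  0.2  ]
-0.41 [-0.0249 -0.      0.0008] [ 0.001 -0.001  0.25 ]
-0.46 [-0.0299 -0.0007  0.0008] [ 0.001 -0.001  0.3  ]
-0.51 [-0.0348 -0.0017  0.0008] [ 0.001 -0.001  0.35 ]
-0.56 [-0.0397 -0.0029  0.0008] [ 0.001 -0.001  0.4  ]
```

Emit:
carry_out(
  plan=[
    {"rot": [0,0,0.05],"xyz": [-0.005,0.0005,0],"grip": 255},
    {"rot": [0,0,0.1],"xyz": [-0.01,0.0007,0],"grip": 255},
    {"rot": [0,0,0.15],"xyz": [-0.015,0.0007,0],"grip": 255},
    {"rot": [0,0,0.2],"xyz": [-0.02,0.0005,0],"grip": 255},
    {"rot": [0,0,0.25],"xyz": [-0.025,0,0],"grip": 255},
    {"rot": [0,0,0.3],"xyz": [-0.03,-0.001,0],"grip": 255},
    {"rot": [0,0,0.35],"xyz": [-0.035,-0.002,0],"grip": 255},
    {"rot": [0,0,0.4],"xyz": [-0.04,-0.003,0],"grip": 255},
  ],
)

```text
clock: 4.15
tool_pos: [0.6575, -0.1718, 0.0858]
eef_rot: [0.927, 0.376, 0.0, -0.0]
contact_force: [0.5, 1.5, 0.4]
opening: 0.002
finger_force: 0.8
```

```bash
python3 nx.py -.56 -.96
```

```text
4.15 [ 0.65747858 -0.17180649  0.08580229] [0.5 1.5 0.4] [ 0.29  0.95 -0.2   1.49  0.25  0.72 -0.81]
-0.61 [-0.0046  0.0004  0.0008] [ 0.    -0.001  0.049]
-0.66 [-0.0096  0.0007  0.0008] [ 0.    -0.001  0.099]
-0.71 [-0.0146  0.0007  0.0008] [ 0.    -0.001  0.149]
-0.76 [-0.0197  0.0005  0.0008] [ 0.    -0.001  0.199]
-0.81 [-0.0247 -0.      0.0008] [ 0.    -0.001  0.249]
-0.86 [-0.0297 -0.0007  0.0008] [ 0.    -0.001  0.299]
-0.91 [-0.0346 -0.0017  0.0008] [ 0.    -0.001  0.349]
-0.96 [-0.0395 -0.0029  0.0008] [ 0.    -0.001  0.399]
```

Emit:
carry_out(
  plan=[
    {"rot": [0,0,0.05],"xyz": [-0.005,0.0005,0],"grip": 255},
    {"rot": [0,0,0.1],"xyz": [-0.01,0.0007,0],"grip": 255},
    {"rot": [0,0,0.15],"xyz": [-0.015,0.0007,0],"grip": 255},
    {"rot": [0,0,0.2],"xyz": [-0.02,0.0005,0],"grip": 255},
    {"rot": [0,0,0.25],"xyz": [-0.025,0,0],"grip": 255},
    {"rot": [0,0,0.3],"xyz": [-0.03,-0.001,0],"grip": 255},
    {"rot": [0,0,0.35],"xyz": [-0.035,-0.002,0],"grip": 255},
    {"rot": [0,0,0.4],"xyz": [-0.04,-0.003,0],"grip": 255},
  ],
)

```text
clock: 4.82
tool_pos: [0.6269, -0.1977, 0.0858]
eef_rot: [0.983, 0.185, 0.0, -0.0]
contact_force: [1.2, 0.5, -1.3]
opening: 0.006
finger_force: 0.8
```

```bash
python3 nx.py -.96 -1.36
```

```text
4.8167 [ 0.6268643  -0.1976626   0.08577473] [ 1.2  0.5 -1.3] [ 0.29  0.92 -0.1   1.57  0.13  0.65 -1.07]
-1.01 [-0.0046  0.0002  0.0008] [ 0.    -0.001  0.049]
-1.06 [-0.0097  0.0005  0.0008] [ 0.    -0.001  0.099]
-1.11 [-0.0147  0.0005  0.0008] [-0.    -0.001  0.149]
-1.16 [-0.0198  0.0003  0.0008] [-0.    -0.001  0.199]
-1.21 [-0.0248 -0.0002  0.0008] [-0.    -0.001  0.249]
-1.26 [-0.0298 -0.0009  0.0007] [-0.    -0.001  0.299]
-1.31 [-0.0347 -0.0019  0.0007] [-0.    -0.001  0.349]
-1.36 [-0.0396 -0.0031  0.0007] [-0.    -0.001  0.399]
```

Emit:
carry_out(
  plan=[
    {"rot": [0,0,0.05],"xyz": [-0.005,0.0003,0],"grip": 255},
    {"rot": [0,0,0.1],"xyz": [-0.01,0.0005,0],"grip": 255},
    {"rot": [0,0,0.15],"xyz": [-0.015,0.0005,0],"grip": 255},
    {"rot": [0,0,0.2],"xyz": [-0.02,0.0003,0],"grip": 255},
    {"rot": [0,0,0.25],"xyz": [-0.025,0,0],"grip": 255},
    {"rot": [0,0,0.3],"xyz": [-0.03,-0.001,0],"grip": 255},
    {"rot": [0,0,0.35],"xyz": [-0.035,-0.002,0],"grip": 255},
    {"rot": [0,0,0.4],"xyz": [-0.04,-0.003,0],"grip": 255},
  ],
)

```text
clock: 5.48
tool_pos: [0.5888, -0.2098, 0.0859]
eef_rot: [1.0, -0.014, 0.001, 0.0]
contact_force: [1.4, 1.6, -0.9]
opening: 0.006
finger_force: 0.8
```

```bash
python3 nx.py -1.36 -1.68
```

```text
5.4833 [ 0.5887529  -0.20981554  0.08587071] [ 1.4  1.6 -0.9] [ 0.27  0.89  0.    1.68 -0.    0.57 -1.33]
-1.4 [-0.0039 -0.0002  0.0009] [ 0.    -0.001  0.039]
-1.44 [-0.008   0.0001  0.0009] [ 0.    -0.001  0.079]
-1.48 [-0.012   0.0002  0.0009] [ 0.    -0.001  0.119]
-1.52 [-0.016   0.0001  0.0008] [ 0.    -0.001  0.159]
-1.56 [-0.0201 -0.0001  0.0008] [ 0.    -0.001  0.199]
-1.6 [-0.0241 -0.0004  0.0008] [ 0.    -0.001  0.239]
-1.64 [-0.0281 -0.0009  0.0008] [ 0.    -0.001  0.279]
-1.68 [-0.0321 -0.0016  0.0008] [-0.    -0.002  0.319]
```

Slowing towards the end, stopping short at about -1.68 to look.

Emit:
carry_out(
  plan=[
    {"rot": [0,0,0.05],"xyz": [-0.005,0,0],"grip": 255},
    {"rot": [0,0,0.1],"xyz": [-0.01,0,0],"grip": 255},
    {"rot": [0,0,0.15],"xyz": [-0.015,0,0],"grip": 255},
    {"rot": [0,0,0.2],"xyz": [-0.02,0,0],"grip": 255},
    {"rot": [0,0,0.24],"xyz": [-0.024,-0.0005,0],"grip": 255},
    {"rot": [0,0,0.28],"xyz": [-0.028,-0.001,0],"grip": 255},
    {"rot": [0,0,0.31],"xyz": [-0.031,-0.0015,0],"grip": 255},
    {"rot": [0,0,0.32],"xyz": [-0.032,-0.0015,0],"grip": 255},
  ],
)

```text
clock: 6.15
tool_pos: [0.5559, -0.2078, 0.0859]
eef_rot: [0.985, -0.173, 0.0, 0.0]
contact_force: [0.6, -1.1, 0.4]
opening: 0.003
finger_force: 0.8
```

```bash
python3 nx.py -1.68 -1.84; python3 -c "
from h import *
for n in('top','side'):
    im=r.snapshot(n);cv2.imwrite(f'pics/{n}1.png',im[:,:,::-1])
c=np.load('c.npy')
a=cv2.imread('pics/top1.png')[170:270,330:470];b=cv2.imread('pics/side1.png')[220:320,280:420]
cv2.imwrite('pics/c1.png',np.vstack([cv2.resize(x,None,fx=3,fy=3,interpolation=2) for x in (a,b)]))"
```

```text
6.15 [ 0.5559239  -0.20776661  0.08591409] [ 0.6 -1.1  0.4] [ 0.24  0.86  0.08  1.79 -0.12  0.5  -1.53]
-1.7 [-0.0014 -0.0005  0.0009] [ 0.001 -0.     0.021]
-1.72 [-0.0034 -0.0003  0.0009] [ 0.001 -0.     0.041]
-1.74 [-0.0054 -0.0001  0.0009] [ 0.001 -0.     0.061]
-1.76 [-0.0074 -0.      0.0009] [ 0.001 -0.     0.081]
-1.78 [-0.0094  0.      0.0009] [ 0.001 -0.     0.101]
-1.8 [-0.0114  0.0001  0.0009] [ 0.001 -0.     0.121]
-1.82 [-0.0135  0.0001  0.0009] [ 0.001 -0.     0.141]
-1.84 [-0.0155  0.      0.0009] [ 0.001 -0.     0.161]
```

View pics/c1.png

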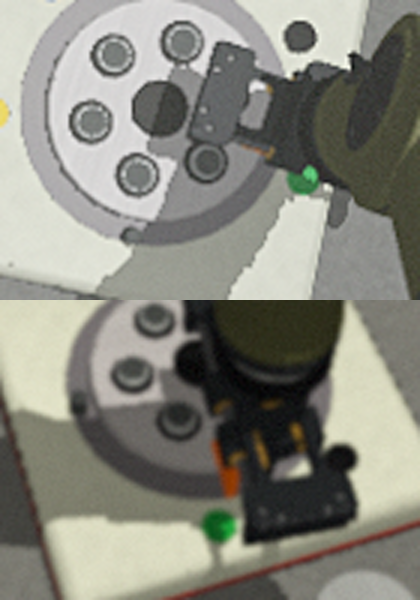

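The crop shows the orange tab (side view, at about (228,468) of the crop) just short of the green dot at (219,525), pressed on by the fingers. I now measure the tab angle by its visible left edge.

```bash
cat > tab.py <<'E'
from h import *
import sys
def hull(n,th):
    c=np.load('c.npy');e=np.array([np.cos(th),np.sin(th)]);t=np.array([-e[1],e[0]])
    P=[np.r_[a*e+b*t,z] for a in(.076,.108) for b in(-.004,.004) for z in(.02,.056)]
    return cv2.convexHull(proj(n,world(c,np.array(P))).astype(np.float32))
def omask(n,f,box):
    im=cv2.imread(f);h=cv2.cvtColor(im,cv2.COLOR_BGR2HSV);m=cv2.inRange(h,(3,140,60),(18,255,255))
    k=np.zeros_like(m);x0,y0,x1,y1=box;k[y0:y1,x0:x1]=1;return m*k
def iou(n,m,th):
    k=np.zeros((400*4,640*4),np.uint8);cv2.fillPoly(k,[((hull(n,th)+.5)*4).astype(int)],255)
    k=cv2.resize(k,(640,400),interpolation=cv2.INTER_AREA)/255;m=m/255;return np.minimum(k,m).sum()/np.maximum(k,m).sum()
if __name__=="__main__":
    n,f=sys.argv[1:3];box=list(map(int,sys.argv[3:7]));m=omask(n,f,box);v,u=np.nonzero(m);print(len(u),u.min(),u.max(),v.min(),v.max())
    T=np.arange(-1.95,-1.5,.02);q=[iou(n,m,t) for t in T];print("best",T[np.argmax(q)],max(q))
    for t in (-1.65,-1.7,-1.75,-1.8,-1.85):print(t,hull(n,t)[:,0].min(0),hull(n,t)[:,0].max(0))
    print([(v0,u[v==v0].min(),u[v==v0].max()) for v0 in sorted(set(v))])
E
python3 tab.py side pics/side1.png 340 255 365 300
```

```text
84 351 359 255 285
best -1.7099999999999997 0.43879640105597767
-1.65 [353.51868 261.50012] [362.46054 283.1826 ]
-1.7 [351.82614 261.89474] [359.98956 283.55792]
-1.75 [350.11777 262.21353] [357.47946 283.82053]
-1.8 [348.39853 262.45544] [354.9379  283.96948]
-1.85 [346.67337 262.6197 ] [352.37265 284.0042 ]
[(np.int64(255), np.int64(352), np.int64(352)), (np.int64(267), np.int64(351), np.int64(352)), (np.int64(268), np.int64(351), np.int64(352)), (np.int64(269), np.int64(351), np.int64(352)), (np.int64(270), np.int64(351), np.int64(353)), (np.int64(271), np.int64(352), np.int64(353)), (np.int64(272), np.int64(352), np.int64(358)), (np.int64(273), np.int64(352), np.int64(357)), (np.int64(274), np.int64(352), np.int64(354)), (np.int64(275), np.int64(353), np.int64(358)), (np.int64(276), np.int64(353), np.int64(359)), (np.int64(277), np.int64(353), np.int64(359)), (np.int64(278), np.int64(353), np.int64(359)), (np.int64(279), np.int64(354), np.int64(359)), (np.int64(280), np.int64(354), np.int64(359)), (np.int64(281), np.int64(354), np.int64(359)), (np.int64(282), np.int64(354), np.int64(359)), (np.int64(283), np.int64(354), np.int64(358)), (np.int64(284), np.int64(355), np.int64(358)), (np.int64(285), np.int64(355), np.int64(357))]
```

Emit:
carry_out(
  plan=[
    {"rot": [0,0,0.02],"xyz": [-0.002,-0.0003,0],"grip": 255},
    {"rot": [0,0,0.04],"xyz": [-0.004,-0.0003,0],"grip": 255},
    {"rot": [0,0,0.055],"xyz": [-0.0055,-0.0001,0],"grip": 255},
    {"rot": [0,0,0.07],"xyz": [-0.007,0,0],"grip": 255},
    {"rot": [0,0,0.08],"xyz": [-0.008,0,0],"grip": 255},
    {"rot": [0,0,0.09],"xyz": [-0.009,0,0],"grip": 255},
    {"rot": [0,0,0.1],"xyz": [-0.0098,0,0],"grip": 255},
    {"rot": [0,0,0.1],"xyz": [-0.0098,0,0],"grip": 255},
  ],
)

```text
clock: 6.92
tool_pos: [0.5468, -0.204, 0.0857]
eef_rot: [0.975, -0.221, -0.0, 0.0]
contact_force: [1.0, -1.1, 0.6]
opening: 0.004
finger_force: 0.6
```

```bash
python3 nx.py -1.76 -1.84|head -5; python3 -c "
from h import *
im=r.snapshot('side');cv2.imwrite('pics/side2.png',im[:,:,::-1])"; python3 tab.py side pics/side2.png 340 260 365 300
```

```text
6.9167 [ 0.54683339 -0.20398103  0.08573499] [ 1.  -1.1  0.6] [ 0.22  0.86  0.1   1.82 -0.16  0.48 -1.59]
-1.77 [0.0015 0.0003 0.0007] [ 0.     0.    -0.007]
-1.78 [0.0005 0.0005 0.0007] [0.    0.    0.003]
-1.79 [-0.0005  0.0006  0.0007] [0.    0.    0.013]
-1.8 [-0.0015  0.0007  0.0007] [0.    0.    0.023]
46 349 361 266 284
best -1.8099999999999998 0.27765747404623903
-1.65 [353.51868 261.50012] [362.46054 283.1826 ]
-1.7 [351.82614 261.89474] [359.98956 283.55792]
-1.75 [350.11777 262.21353] [357.47946 283.82053]
-1.8 [348.39853 262.45544] [354.9379  283.96948]
-1.85 [346.67337 262.6197 ] [352.37265 284.0042 ]
[(np.int64(266), np.int64(358), np.int64(358)), (np.int64(267), np.int64(360), np.int64(360)), (np.int64(268), np.int64(359), np.int64(359)), (np.int64(269), np.int64(358), np.int64(358)), (np.int64(270), np.int64(358), np.int64(361)), (np.int64(271), np.int64(353), np.int64(361)), (np.int64(272), np.int64(351), np.int64(351)), (np.int64(273), np.int64(361), np.int64(361)), (np.int64(274), np.int64(350), np.int64(359)), (np.int64(275), np.int64(349), np.int64(359)), (np.int64(276), np.int64(349), np.int64(351)), (np.int64(277), np.int64(349), np.int64(352)), (np.int64(278), np.int64(350), np.int64(352)), (np.int64(279), np.int64(349), np.int64(352)), (np.int64(280), np.int64(350), np.int64(352)), (np.int64(281), np.int64(350), np.int64(353)), (np.int64(282), np.int64(350), np.int64(353)), (np.int64(283), np.int64(350), np.int64(352)), (np.int64(284), np.int64(350), np.int64(351))]
```

The tab is at about -1.80. I back off and lift for a clear view.

Emit:
carry_out(
  plan=[
    {"rot": [0,0,0],"xyz": [0.008,0,0],"grip": 255},
    {"rot": [0,0,0],"xyz": [0.022,0,0],"grip": 255},
    {"rot": [0,0,0],"xyz": [0.03,0,-0.02],"grip": 255},
    {"rot": [0,0,0],"xyz": [0.035,0,-0.045],"grip": 255},
    {"rot": [0,0,0],"xyz": [0.045,0.02,-0.075],"grip": 255},
    {"rot": [0,0,0],"xyz": [0.06,0.05,-0.09],"grip": 255},
    {"rot": [0,0,0],"xyz": [0.075,0.085,-0.09],"grip": 255},
    {"rot": [0,0,0],"xyz": [0.09,0.12,-0.09],"grip": 255},
  ],
)

```text
clock: 7.63
tool_pos: [0.5778, -0.3518, 0.1773]
eef_rot: [0.976, -0.219, 0.001, -0.0]
contact_force: [0.4, 1.2, -0.7]
opening: 0.007
finger_force: 0.0
```

```bash
python3 -c "
from h import *
for n in('top','side'):
    im=r.snapshot(n);cv2.imwrite(f'pics/{n}3.png',im[:,:,::-1])
a=cv2.imread('pics/top3.png')[170:270,330:470];b=cv2.imread('pics/side3.png')[220:320,280:420]
cv2.imwrite('pics/c3.png',np.vstack([cv2.resize(x,None,fx=3,fy=3,interpolation=2) for x in (a,b)]))
s=r.get_state();print(s['tool_pos'],rel((world(np.load('c.npy'),[-.02,.19,.08])[0],R.from_quat(s['eef_rot']).as_matrix())))"; for n in "side pics/side3.png 340 255 365 300" "top pics/top3.png 400 215 435 240"; do python3 tab.py $n; done
```

```text
[ 0.57358052 -0.36053318  0.17610562] (array([-0.1662, -0.41  ,  0.0429]), array([0., 0., 0.]))
118 348 355 263 285
best -1.8099999999999998 0.8100529264291683
-1.65 [353.51868 261.50012] [362.46054 283.1826 ]
-1.7 [351.82614 261.89474] [359.98956 283.55792]
-1.75 [350.11777 262.21353] [357.47946 283.82053]
-1.8 [348.39853 262.45544] [354.9379  283.96948]
-1.85 [346.67337 262.6197 ] [352.37265 284.0042 ]
[(np.int64(263), np.int64(351), np.int64(352)), (np.int64(264), np.int64(350), np.int64(352)), (np.int64(265), np.int64(350), np.int64(353)), (np.int64(266), np.int64(350), np.int64(353)), (np.int64(267), np.int64(349), np.int64(353)), (np.int64(268), np.int64(348), np.int64(353)), (np.int64(269), np.int64(348), np.int64(353)), (np.int64(270), np.int64(348), np.int64(353)), (np.int64(271), np.int64(349), np.int64(354)), (np.int64(272), np.int64(349), np.int64(354)), (np.int64(273), np.int64(349), np.int64(354)), (np.int64(274), np.int64(349), np.int64(355)), (np.int64(275), np.int64(349), np.int64(355)), (np.int64(276), np.int64(349), np.int64(354)), (np.int64(277), np.int64(349), np
[... 471 characters left out ...]
12.74384] [432.6169  220.38522]
-1.7 [413.5607  214.42433] [431.9807  222.68521]
-1.75 [412.90408 216.0812 ] [431.22665 224.96344]
-1.8 [412.17136 217.7103 ] [430.35657 227.19232]
-1.85 [411.36426 219.30754] [429.37253 229.36627]
[(np.int64(217), np.int64(412), np.int64(413)), (np.int64(218), np.int64(411), np.int64(415)), (np.int64(219), np.int64(411), np.int64(418)), (np.int64(220), np.int64(410), np.int64(420)), (np.int64(221), np.int64(411), np.int64(422)), (np.int64(222), np.int64(412), np.int64(424)), (np.int64(223), np.int64(414), np.int64(426)), (np.int64(224), np.int64(416), np.int64(429)), (np.int64(225), np.int64(421), np.int64(429)), (np.int64(226), np.int64(425), np.int64(429))]
```

View pics/c3.png

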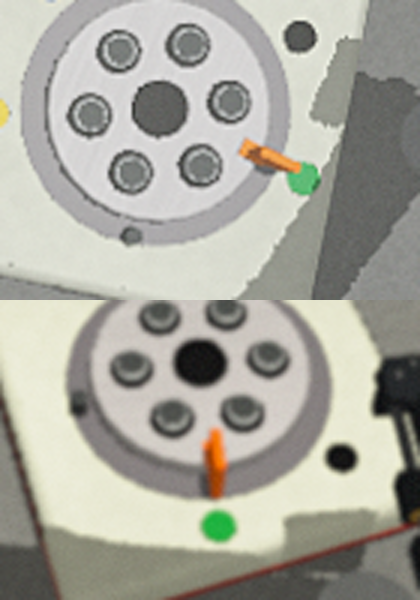

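Both crops show the tab pointing at the green dot: fits give -1.81 against -1.80. Now to the key, travelling high.

Emit:
carry_out(
  plan=[
    {"rot": [0,0,0],"xyz": [-0.01,-0.025,-0.005],"grip": 255},
    {"rot": [0,0,0],"xyz": [-0.024,-0.06,-0.005],"grip": 255},
    {"rot": [0,0,0],"xyz": [-0.038,-0.095,-0.005],"grip": 255},
    {"rot": [0,0,0],"xyz": [-0.053,-0.13,-0.005],"grip": 255},
    {"rot": [0,0,0],"xyz": [-0.067,-0.165,-0.005],"grip": 255},
    {"rot": [0,0,0],"xyz": [-0.081,-0.2,-0.005],"grip": 255},
    {"rot": [0,0,0],"xyz": [-0.095,-0.235,-0.005],"grip": 255},
    {"rot": [0,0,0],"xyz": [-0.109,-0.27,-0.005],"grip": 255},
  ],
)

```text
clock: 8.4
tool_pos: [0.5938, -0.0577, 0.1804]
eef_rot: [0.976, -0.22, -0.001, -0.0]
contact_force: [1.2, 0.1, 0.5]
opening: 0.002
finger_force: 0.0
```

```bash
cat > key.py <<'E'
from h import *
s=r.get_state();print(s['clock'],s['tool_pos'],s['contact_force'].round(1),s['q'].round(2),rel((world(np.load('c.npy'),[-.02,.19,.03])[0],R.from_quat(s['eef_rot']).as_matrix())))
E
python3 key.py; python3 - <<'E'
from h import *
# key top height: red blob centroids in first top/side pictures -> triangulate
o={n:blob(cv2.imread(f"pics/{n}0.png")[:,:,::-1],(0,120,80),(4,255,255),b) for n,b in(("top",(285,184,313,212)),("side",(302,175,328,197)))}
print(o);g=least_squares(lambda p:np.concatenate([proj(n,p)[0]-o[n][0] for n in o]),[.604,.08,.08]);print(g.x,g.fun)
E
```

```text
8.4 [ 0.59381843 -0.05771937  0.18041941] [1.2 0.1 0.5] [-0.07  0.73  0.16  1.72 -0.17  0.7  -1.84] (array([-0.0499, -0.1292,  0.1005]), array([0., 0., 0.]))
{'top': (array([298.75428571, 197.13714286]), 175), 'side': (array([314.        , 184.39090909]), 110)}
[0.60319951 0.08025807 0.06910245] [ 0.05459748 -0.11284025 -0.14290108  0.00985287]
```

Emit:
carry_out(
  plan=[
    {"rot": [0,0,0],"xyz": [-0.014,-0.035,0],"grip": 255},
    {"rot": [0,0,0],"xyz": [-0.027,-0.07,0],"grip": 255},
    {"rot": [0,0,0],"xyz": [-0.039,-0.1,0],"grip": 255},
    {"rot": [0,0,0],"xyz": [-0.046,-0.12,0.01],"grip": 255},
    {"rot": [0,0,0],"xyz": [-0.05,-0.129,0.03],"grip": 255},
    {"rot": [0,0,0],"xyz": [-0.05,-0.129,0.055],"grip": 255},
    {"rot": [0,0,0],"xyz": [-0.05,-0.129,0.075],"grip": 255},
    {"rot": [0,0,0],"xyz": [-0.05,-0.129,0.085],"grip": 255},
  ],
)

```text
clock: 9.07
tool_pos: [0.6025, 0.0787, 0.0929]
eef_rot: [0.976, -0.219, -0.003, 0.001]
contact_force: [-0.2, -0.3, 0.0]
opening: 0.006
finger_force: 0.0
```

```bash
python3 -c "
from h import *
im=r.snapshot('side')[100:250,230:430];cv2.imwrite('pics/k.png',cv2.resize(im[:,:,::-1],None,fx=3,fy=3,interpolation=2))"; python3 key.py
```

```text
9.1167 [0.60204422 0.07813582 0.09211073] [-0.4  0.6 -0.1] [-0.29  0.87  0.15  1.74 -0.22  0.56 -2.02] (array([ 0.0009, -0.003 ,  0.0121]), array([0., 0., 0.]))
```

View pics/k.png

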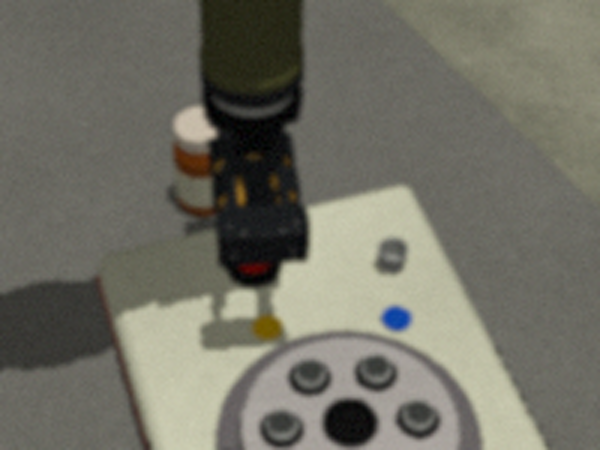

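The fingers stand right over the red key (crop (255,265)), clear of jar and cup. I descend until contact.

Emit:
carry_out(
  plan=[
    {"rot": [0,0,0],"xyz": [0.001,-0.002,0.004],"grip": 255},
    {"rot": [0,0,0],"xyz": [0.001,-0.002,0.008],"grip": 255},
    {"rot": [0,0,0],"xyz": [0.001,-0.002,0.012],"grip": 255},
    {"rot": [0,0,0],"xyz": [0.001,-0.002,0.016],"grip": 255},
    {"rot": [0,0,0],"xyz": [0.001,-0.002,0.018],"grip": 255},
    {"rot": [0,0,0],"xyz": [0.001,-0.002,0.02],"grip": 255},
    {"rot": [0,0,0],"xyz": [0.001,-0.002,0.022],"grip": 255},
    {"rot": [0,0,0],"xyz": [0.001,-0.002,0.022],"grip": 255},
  ],
)

```text
clock: 9.78
tool_pos: [0.6063, 0.0789, 0.0735]
eef_rot: [0.975, -0.22, -0.0, 0.0]
contact_force: [-0.2, 0.3, -0.1]
opening: 0.005
finger_force: 0.0
```

```bash
python3 key.py
```

```text
9.7833 [0.60627035 0.07887113 0.07350252] [-0.2  0.3 -0.1] [-0.28  0.9   0.14  1.73 -0.23  0.52 -2.01] (array([-0.0027, -0.0005, -0.0065]), array([0., 0., 0.]))
```

Emit:
carry_out(
  plan=[
    {"rot": [0,0,0],"xyz": [-0.002,0,0.0015],"grip": 255},
    {"rot": [0,0,0],"xyz": [-0.002,0,0.003],"grip": 255},
    {"rot": [0,0,0],"xyz": [-0.002,0,0.0045],"grip": 255},
    {"rot": [0,0,0],"xyz": [-0.002,0,0.006],"grip": 255},
    {"rot": [0,0,0],"xyz": [-0.002,0,0.0075],"grip": 255},
    {"rot": [0,0,0],"xyz": [-0.002,0,0.0085],"grip": 255},
    {"rot": [0,0,0],"xyz": [-0.002,0,0.0085],"grip": 255},
  ],
)

```text
clock: 10.37
tool_pos: [0.6048, 0.0798, 0.0664]
eef_rot: [0.975, -0.22, 0.0, -0.0]
contact_force: [-2.0, -0.5, 12.5]
opening: 0.006
finger_force: 5.7
```

```bash
python3 key.py
```

```text
10.3667 [0.60478903 0.07978948 0.06639591] [-2.  -0.5 12.5] [-0.28  0.91  0.14  1.74 -0.23  0.5  -2.01] (array([-0.001 , -0.0003, -0.0136]), array([0., 0., 0.]))
```

Emit:
carry_out(
  plan=[
    {"rot": [0,0,0],"xyz": [0,0,0.001],"grip": 255},
    {"rot": [0,0,0],"xyz": [0,0,0.0015],"grip": 255},
    {"rot": [0,0,0],"xyz": [0,0,0.0015],"grip": 255},
  ],
)

```text
clock: 10.62
tool_pos: [0.6048, 0.0798, 0.0662]
eef_rot: [0.975, -0.22, 0.0, -0.0]
contact_force: [-5.4, -0.8, 22.0]
opening: 0.007
finger_force: 10.8
```

```bash
python3 key.py
```

```text
10.6167 [0.60481673 0.07978905 0.06622823] [-5.4 -0.8 22. ] [-0.28  0.91  0.14  1.74 -0.23  0.5  -2.01] (array([-0.001 , -0.0003, -0.0138]), array([0., 0., 0.]))
```

Hard stop reached (0.2 mm for 9.5 N more). I rise in steps to confirm the key's spring travel.

Emit:
carry_out(
  plan=[
    {"rot": [0,0,0],"xyz": [0,0,-0.002],"grip": 255},
    {"rot": [0,0,0],"xyz": [0,0,-0.004],"grip": 255},
    {"rot": [0,0,0],"xyz": [0,0,-0.0055],"grip": 255},
    {"rot": [0,0,0],"xyz": [0,0,-0.0055],"grip": 255},
  ],
)

```text
clock: 10.95
tool_pos: [0.6047, 0.0798, 0.0694]
eef_rot: [0.975, -0.22, 0.0, -0.0]
contact_force: [0.7, -1.4, 2.8]
opening: 0.006
finger_force: 1.5
```

Emit:
carry_out(
  plan=[
    {"rot": [0,0,0],"xyz": [0,0,-0.001],"grip": 255},
    {"rot": [0,0,0],"xyz": [0,0,-0.002],"grip": 255},
    {"rot": [0,0,0],"xyz": [0,0,-0.002],"grip": 255},
  ],
)

```text
clock: 11.2
tool_pos: [0.6048, 0.0798, 0.0712]
eef_rot: [0.975, -0.22, 0.0, -0.0]
contact_force: [0.6, -0.3, 1.4]
opening: 0.008
finger_force: 1.1
```

Emit:
carry_out(
  plan=[
    {"rot": [0,0,0],"xyz": [0,0,-0.004],"grip": 255},
    {"rot": [0,0,0],"xyz": [0,0,-0.012],"grip": 255},
    {"rot": [0,0,0],"xyz": [0,0,-0.03],"grip": 255},
    {"rot": [0,0,0],"xyz": [0,0,-0.06],"grip": 255},
    {"rot": [0,0,0],"xyz": [0,0,-0.09],"grip": 255},
    {"rot": [0,0,0],"xyz": [0,0,-0.12],"grip": 255},
    {"rot": [0,0,0],"xyz": [0,0,-0.14],"grip": 255},
    {"rot": [0,0,0],"xyz": [0,0,-0.14],"grip": 255},
  ],
)

```text
clock: 11.87
tool_pos: [0.6072, 0.0798, 0.2162]
eef_rot: [0.975, -0.22, 0.004, -0.001]
contact_force: [-0.0, -0.5, 1.2]
opening: 0.002
finger_force: 0.0
```

```bash
python3 -c "
from h import *
for n in('top','side'):
    im=r.snapshot(n);cv2.imwrite(f'pics/{n}4.png',im[:,:,::-1])
a=cv2.imread('pics/top4.png')[110:290,210:520];b=cv2.imread('pics/side4.png')[120:370,250:450]
cv2.imwrite('pics/c4.png',np.hstack([cv2.resize(a,(430,250)),b]))"; python3 tab.py side pics/side4.png 340 255 365 300|head -2;python3 key.py
```

```text
120 348 355 263 285
best -1.8099999999999998 0.8036200201791666
11.9667 [0.60462483 0.07984783 0.21196691] [ 0.1  0.2 -0.2] [-0.32  0.71  0.21  1.66 -0.19  0.8  -2.05] (array([-0.0009, -0.0003,  0.132 ]), array([0., 0., 0.]))
```

View pics/c4.png

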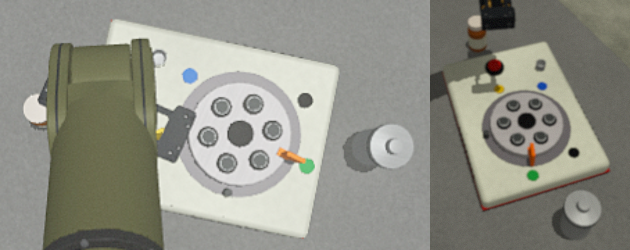

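The picture shows the tab on the green dot, the key up, and vessel, cup and jar standing where they were, with the arm clear of everything.

```bash
python3 -c "
from plant import r
print(r.finish_job())"
```

```text
the job is handed in; nothing more can be done
None
```

I handed the job in at about 12 s: the orange tab points at the green dot (measured -1.81 against -1.80 rad), after which the red key was pressed to its stop and came back up; the vessel, cup and jar look undisturbed in the last pictures.

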